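# Dock and extend the window pole

### The arm

A 6-joint arm with a two-finger parallel gripper is mounted at the origin on the work surface. World frame = base frame: x ahead of the robot, y to its left, z up, the work surface at z = 0. Lengths are in mm, angles in rad, forces in N, time in s.
With the tool pointing down it reaches from about 325 to 775 mm from the base axis. Payload 5.5 kg.
Tool frame: the origin (TCP) lies on the front face of the gripper's body, between the roots of the fingers; the fingertips stand 80 mm ahead of it and the grasp point (between the pads) lies ahead of it (bot.pinch_z is the z of the grasp point in the tool frame, in mm); z points along the fingers, y is the direction in which the jaws open and shut (so a half turn about z gives the same grasp; the last joint's range is limited). The gripper opens to 88 mm and grips with 3 to 60 N. Pads are 20 mm wide; open, the fingers measure 115 mm over their backs; the gripper's body (75 mm by 178 mm) begins 61 mm behind the grasp point.
Start: joints at [-1.22, 0.091, 1.231, -0, 1.82, -0.057], TCP at [237.956, -550.812, 302.631] pointing down, gripper open.
Joint ranges: [-2.87, 2.87], [-0.86, 2.18], [0.17, 2.46], [-1.51, 4.65], [0.06, 2.69], [-2.65, 2.65]. Speed limits (rad/s): [2.57, 2.57, 3.01, 3.14, 3.14, 3.14].

### API

Orientations are given as a unit quaternion [w, x, y, z].
In Python, from bench import bot gives the robot as it stands.
- The arm moves only by the shell command python3 -m creep 'ROWS' [FORCE]. ROWS is text: rows parted by semicolons, each of 7 numbers parted by spaces: the shift along the tool's x, y, z in cm, then the turn, a rotation vector about the tool's x, y, z in degrees, then the finger opening in cm, from 0 to 8.78. A call has 1 to 8 rows; each row shifts and turns the commanded pose from where the row before left it, along the tool's axes as they then stand; what a row does not reach is not made up. A row lasts 1/10 s, in which the tool goes at most 50 mm and 8.59 degrees, less where a joint would pass 70% of its speed; a pose out of reach is approached as far as the arm can. A call is refused whole if a number of a shift passes 5 or a number of a turn 8.59, either way. A call with a gripper value outside its range is refused whole. The fingers move at their own pace and stop on an object; FORCE is the grip in N (left out, the last holds). Time passes only in rows, so rows that do not move let the fingers close. It gives the time, the measured TCP pose, the force and the opening at its end, in the units of the state.
- bot.observe(): the state, without advancing time (a new reading comes with each control period).
- bot.read_camera(name): name is "scene" or "top" or "wrist"; returns the picture (420x560x3 uint8, red, green, blue); there is no depth.
- bot.calibration(name): a dict with "K" (3x3 intrinsics, pixels), "world_from_camera" (4x4, takes a point from camera to world coordinates). Camera axes: x right, y down, z forward; pixel columns grow to the right and rows downward; lengths in mm; the calibration is good to about 2 mm. A picture is of the moment at which its call begins: read the wrist's pose just before it. calibration takes no time and is no camera call; for the wrist camera it gives the pose at the moment of the call.
- bot.job_done(): hands the job in, once; it reports no verdict.
The state is a dict: "t": time; "joint_positions": joint angles; "qd": joint speeds; "joint_efforts": joint torques, N m; "position": TCP position; "orientation": TCP orientation; "ft_force": force on the tool from outside, world axes, zero at the start; "torque": the same for the moment, N m; "gripper_width": finger opening in mm.
Only numpy, scipy, OpenCV 4.12 (cv2) and the standard library are available. Lean on these libraries where they do the work, as an engineer would, in place of code of your own. Each camera call takes 0.05 s, during which the arm holds its last target.

### The job

Take the telescoping window pole out of the tray on the sill, leaving the tongs and the jar brush in the tray, and lay it in the wooden bracket with its T-shaped foot down in the channel behind the two cheeks and the pole pointing out through the gap between them. Then squeeze the button on the side of its head and pull the head straight out, past the first stop, to the second stop at full extension, with the foot still seated in the bracket. Finish while gripping the head and holding it fully extended, ready for me to fit the squeegee; do not let go, and do not disturb the teapot or the squeegee.

Things in the scene. Friction and masses are not known exactly. Their poses are not given: they have to be found in the camera images.
- pole_mid (a point): grasp point of the telescoping pole, on the axis of its aluminium outer tube, half-way up, close to the centre of mass. Tube: 26 mm wide, 28 mm high, flat sides, 165 mm long; this point is 85 mm from its foot end. x runs along the pole from foot to head, z up, y to the button side. At first the pole lies flat in the tray, closed, 268 mm long, 200 to 320 g
- pole_foot (a point): centre of the pole's black T-shaped foot, half-way up: a bar 64 mm wide (y), 12 mm thick (x), 28 mm high (z), 91 mm behind pole_mid along the pole's x; axes as pole_mid
- head_grip (a point): centre of the pole's grey sliding head, on the pole's axis, half-way up, level with the middle of the button; when closed 118 mm ahead of pole_mid. The head is 70 mm long, 30 mm wide (y), 28 mm high, this point at its middle; a brass ferrule 18 mm long sticks out at its end. Axes as pole_mid
- button_face (a point): middle of the face of the steel button on the +y side of the head: 22 mm long, 18 mm high, proud of the head's side by 6 mm when up, flush when down. Squeezing the head across its width here, with flat finger pads, presses it fully
- head (a joint): how far the head is drawn out, m: 0 closed, 0.05 first stop, 0.10 second stop (hard end stop). With the button up it is locked at 0 (1.5 mm of play) and caught again at the first stop; with the button held down it slides past both catches against a return spring and friction of 2 to 4 N. Let go at the second stop, it springs back about 40 mm
- button (a joint): how far the button is pressed in, m: 0 up, 0.006 flush; the latch is free from about 0.0045 on; needs about 5 N
- bracket_seat (a point): where the centre of the foot (pole_foot) belongs when seated in the bracket; x points out through the gap, the way the pole must point; z up. The channel floor is 14 mm below (35 mm above the sill); the channel is 22 mm long in x, centred here, open at the sides and above. Cheeks: x from 11 to 25 mm, 35 mm high above the floor, 36 mm gap in y for the tube
- bracket: the wooden bracket, fixed to the sill; origin on the sill 6 mm ahead of bracket_seat, same axes. Beyond the cheeks only a base plate 10 mm high (x from 37 to 121 mm), so fingers can go down beside the tube; then a front rest, 35 mm high, carries the tube at x from 121 to 139 mm between prongs 15 mm high, 40 mm apart. The pole's head overhangs beyond it
- tray: open beech-coloured tray, 360 mm (x) by 270 mm (y), 30 mm high, walls and floor 5 mm, fixed; origin at the centre of its underside; the pole lies near its middle, roughly along its x, with at least 25 mm free on both sides of pole_mid
- tongs_mid (a point): steel tongs, 220 mm long, 35 mm wide, lying in the tray along one side; the point is their middle, 12 mm up; to be left in the tray
- jar_brush_mid (a point): jar brush with a wooden handle and white bristles, 215 mm long, 33 mm across, lying in the tray along the other side; point near its middle, 15 mm up; to be left in the tray
- teapot_mid (a point): small grey ceramic teapot, 104 mm across, 98 mm tall, on the near side of a beech lazy Susan (290 mm across, 34 mm high) that also carries three hexagonal glass jars; the point is on its axis 36 mm above its underside; bystander
- squeegee_mid (a point): squeegee blade, 200 mm long, lying on the far middle of the sill; the point is the middle of its bar; bystander
There are look-alikes about, which are no part of the job. What is shaped like the bracket but green is not meant.

How it is judged (in metres and radians):
On the way:
1. the pole lies seated in the bracket, foot in the channel, pointing out through the gap (x of pole_foot in the frame of bracket_seat between -0.009 and 0.009 m and y of pole_foot in the frame of bracket_seat between -0.009 and 0.009 m and z of pole_foot in the frame of bracket_seat between -0.006 and 0.006 m and angle between the x axis of pole_foot and the x axis of bracket_seat, either way round below 0.12 rad and x of pole_mid in the frame of bracket_seat above 0.05 m), for 0.2 s.
At the end, for the whole second after the job is handed in: the foot is still seated (within 9 mm of bracket_seat in x and y, 6 mm in height, pole axis within 0.12 rad), the head is drawn out past 93 mm of its 100 mm and still, and the fingers hold the head with more than 2 N while nothing of the bracket carries it (all of step 1 and value of joint head above 0.093 m and velocity of joint head between -0.02 and 0.02 m/s and contact force between the fingers and head above 2 N and contact force between head and bracket below 0.5 N and distance between head_grip and pole_mid above 0.208 m); the arm keeps its last pose, push and grip.
It fails at once if the tongs or the jar brush are lifted or dragged out of the tray (height (world z) of any of tongs_mid, jar_brush_mid above 0.09 m or horizontal distance between any of tongs_mid, jar_brush_mid and tray above 0.19 m).
It fails at once if the teapot or the squeegee is moved by more than 30 mm (distance of any of teapot_mid, squeegee_mid from where it was at the start of the episode above 0.03 m).
It also fails if it takes over 51 s, if anything falls off the work surface, if the arm or the gripper's body presses on something with over 40 N, if the wrist force passes 120 N, or if a joint passes its speed limit or range.

## Working session

There is one attempt and no reset: what is moved stays moved. The work goes in short steps, Python scripts to look and compute and a shell command to move; the robot and the scene stay as the last step left them, time stands still between calls to the robot, and variables do not carry over. Pictures are saved under pics/ and viewed, and the job is handed in when it is done.

```bash
ls; mkdir -p pics; python3 - <<'E'
from bench import bot
import cv2
print(bot.observe(), bot.pinch_z)
for n in ["scene","top"]:
    im=bot.read_camera(n); cv2.imwrite(f"pics/{n}0.png",im[:,:,::-1])
    c=bot.calibration(n); print(n,c["K"].tolist(),c["world_from_camera"].round(4).tolist())
E
```

```text
pics
{'t': 0.0, 'joint_positions': array([-1.21970149e+00,  9.18666114e-02,  1.23185380e+00,  7.50469567e-06,
        1.81976686e+00, -5.66945053e-02]), 'qd': array([ 3.38133927e-04,  5.64823121e-04,  1.43505825e-04,  7.34801921e-05,
       -3.57003686e-04,  1.94202196e-04]), 'joint_efforts': array([-6.80877001e-04, -4.46447074e+01, -4.06447041e+01,  6.97659398e-02,
        2.92646588e-02, -1.39063509e-04]), 'position': array([ 237.90820677, -550.67960803,  301.52019064]), 'orientation': array([-9.37597437e-04,  9.79284769e-01,  2.02485663e-01, -1.35342751e-04]), 'ft_force': array([-0.69490151,  0.23259644, -0.19095448]), 'torque': array([-0.01292111,  0.06552842,  0.00958702]), 'gripper_width': 87.8715574046527} 61.3
scene [[510.589516624295, 0.0, 282.6911256866139], [0.0, 510.589516624295, 211.34454531844042], [0.0, 0.0, 1.0]] [[-0.3284, 0.5868, -0.7402, 1420.2776], [0.9445, 0.2105, -0.2522, 255.5013], [0.0078, -0.7819, -0.6233, 772.3773], [0.0, 0.0, 0.0, 1.0]]
top [[539.846121484969, 0.0, 273.48426995730375], [0.0, 539.846121484969, 209.03941032271783], [0.0, 0.0, 1.0]] [[0.0163, -0.9852, 0.1707, 337.5322], [-0.9998, -0.0171, -0.0036, -44.2619], [0.0065, -0.1706, -0.9853, 1426.9518], [0.0, 0.0, 0.0, 1.0]]
```

View pics/scene0.png

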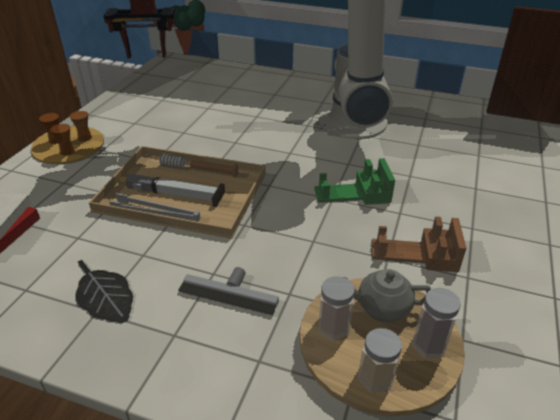

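View pics/top0.png

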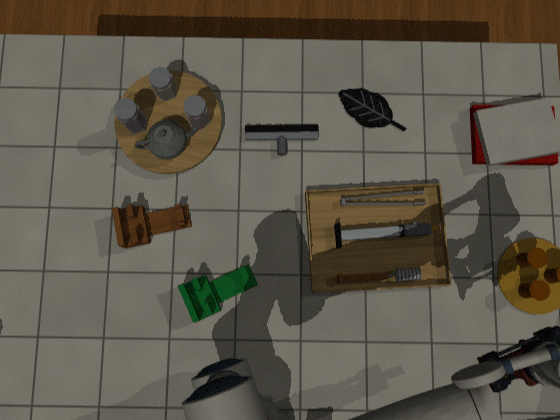

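```bash
python3 - <<'E'
import cv2
im=cv2.imread("pics/top0.png")
cv2.imwrite("pics/t_tray.png",cv2.resize(im[175:300,295:455],None,fx=5,fy=5,interpolation=cv2.INTER_CUBIC)[:600])
cv2.imwrite("pics/t_br.png",cv2.resize(im[185:330,100:270],None,fx=4,fy=4,interpolation=cv2.INTER_CUBIC))
im=cv2.imread("pics/scene0.png")
cv2.imwrite("pics/s_tray.png",cv2.resize(im[140:240,90:275],None,fx=4,fy=4,interpolation=cv2.INTER_CUBIC))
cv2.imwrite("pics/s_br.png",cv2.resize(im[150:280,310:480],None,fx=4,fy=4,interpolation=cv2.INTER_CUBIC))
E
```

```text
(no output)
```

View pics/t_tray.png

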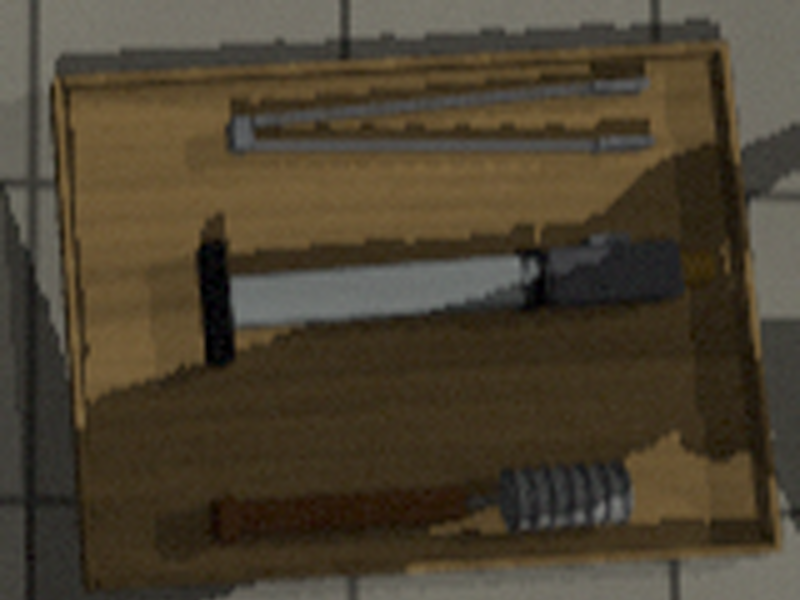

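View pics/t_br.png

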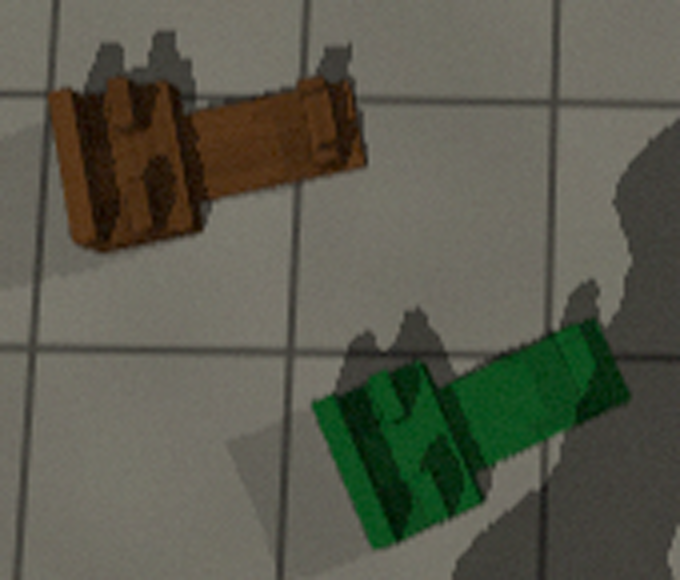

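View pics/s_br.png

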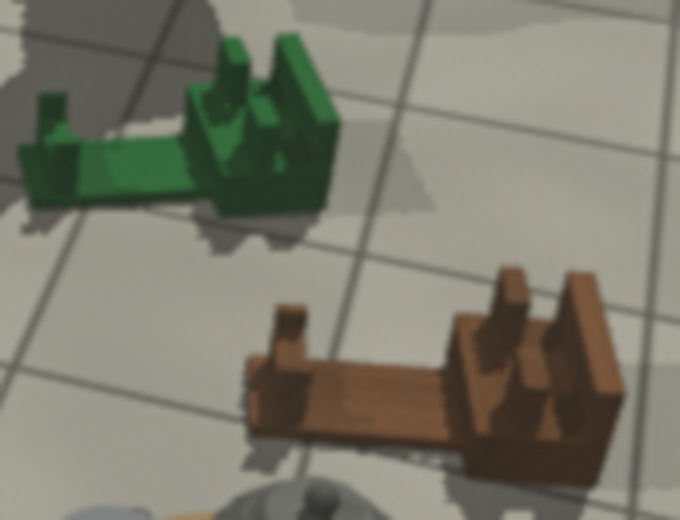

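View pics/s_tray.png

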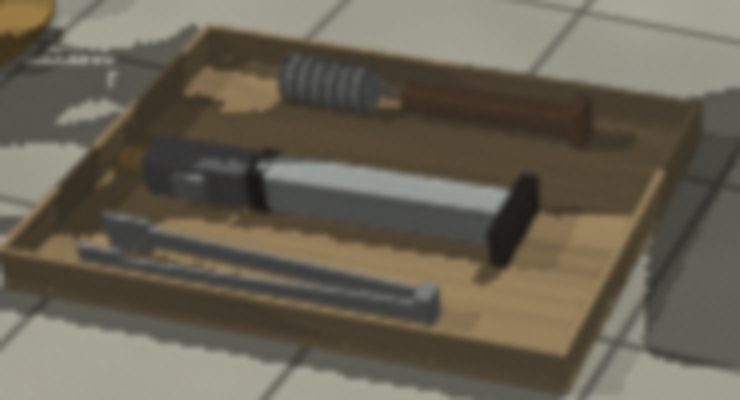

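```bash
cat > h.py <<'E'
import numpy as np, cv2
from scipy.spatial.transform import Rotation as R
from bench import bot
def ray(cal,px,z):
    K=cal["K"];T=cal["world_from_camera"]
    d=T[:3,:3]@np.linalg.inv(K)@np.array([px[0],px[1],1.]); o=T[:3,3]
    return o+d*(z-o[2])/d[2]
def proj(cal,p):
    T=np.linalg.inv(cal["world_from_camera"]); c=T[:3,:3]@np.asarray(p,float)+T[:3,3]
    u=cal["K"]@c; return u[:2]/u[2]
def pose(): 
    s=bot.observe(); q=s["orientation"]
    return s["position"],R.from_quat([q[1],q[2],q[3],q[0]]),s
def down(yaw): # tool down, tool x at yaw (rad)
    return R.from_matrix(np.array([[np.cos(yaw),np.sin(yaw),0],[np.sin(yaw),-np.cos(yaw),0],[0,0,-1]]))
def go(p,yaw):
    P,Q,s=pose()
    rv=(Q.inv()*down(yaw)).as_rotvec(degrees=True)
    print("shift in tool now (cm)",(Q.inv().apply(np.array(p)-P)/10).round(2),"rotvec tool deg",rv.round(2),"| shift in the final tool frame",(down(yaw).inv().apply(np.array(p)-P)/10).round(2), "yaw",np.degrees(np.arctan2(Q.as_matrix()[1,0],Q.as_matrix()[0,0])).round(2))
E
python3 - <<'E'
from h import *
c=bot.calibration("top")
def f(px,off,s): return [off[0]+(px[0]+.5)/s-.5, off[1]+(px[1]+.5)/s-.5]
o=(295,175)
for n,p,z in [("foot",(217,302),33),("headend_mid",(681,270),33),("tube near foot mid",(232,301),33),("tube far",(522,282),33),("tongs1",(240,132),20),("tray TL",(58,75),30),("TR",(725,45),30),("BR",(775,548),30)]:
    print(n,ray(c,f(p,o,5),z).round(1))
o=(100,185)
for n,p,z in [("blockfront up",(168,84),35),("blockfront lo",(203,232),35),("rest end up",(352,82),35),("rest end low",(366,163),35),("prong up",(318,78),50),
  ("backwall outer up",(50,92),70),("backwall outer lo",(72,238),70),("bw inner up",(73,88),70)]:
    print(n,ray(c,f(p,o,4),z).round(1))
E
```

```text
foot [ 513.5 -218.3   33. ]
headend_mid [ 534.4 -460.7   33. ]
tube near foot mid [ 514.1 -226.1   33. ]
tube far [ 526.7 -377.4   33. ]
tongs1 [ 606.2 -232.5   20. ]
tray TL [ 633.2 -135.1   30. ]
TR [ 655.7 -489.    30. ]
BR [ 391.5 -505.1   30. ]
blockfront up [581.8 295.6  35. ]
blockfront lo [485.1 267.4  35. ]
rest end up [585.2 175.5  35. ]
rest end low [531.9 164.1  35. ]
prong up [584.8 195.2  50. ]
backwall outer up [569.2 361.8  70. ]
backwall outer lo [476.2 341.7  70. ]
bw inner up [572.  347.3  70. ]
```

```bash
python3 - <<'E'
from h import *
im=bot.read_camera("wrist"); cv2.imwrite("pics/w0.png",im[:,:,::-1])
P,Q,s=pose(); c=bot.calibration("wrist")
T=c["world_from_camera"]; print(c["K"][0,0],"cam in tool",Q.inv().apply(T[:3,3]-P).round(1),"axes",(Q.inv().as_matrix()@T[:3,:3]).round(2).tolist())
yaw=np.radians(90)
go([521.3,-308.9,330],np.radians(94.9)); go([536,230,400],np.radians(102))
E
```

```text
305.4655275101087 cam in tool [ 77.3   0.2 -80.2] axes [[-0.0, -0.96, -0.28], [1.0, -0.0, 0.0], [-0.0, -0.28, 0.96]]
shift in tool now (cm) [ 35.6  -10.96  -2.8 ] rotvec tool deg [-7.000e-02 -6.000e-02 -7.153e+01] | shift in the final tool frame [21.67 30.3  -2.82] yaw 23.37
shift in tool now (cm) [ 58.33 -59.86  -9.73] rotvec tool deg [-7.000e-02 -6.000e-02 -7.863e+01] | shift in the final tool frame [70.16 45.39 -9.82] yaw 23.37
```

View pics/w0.png

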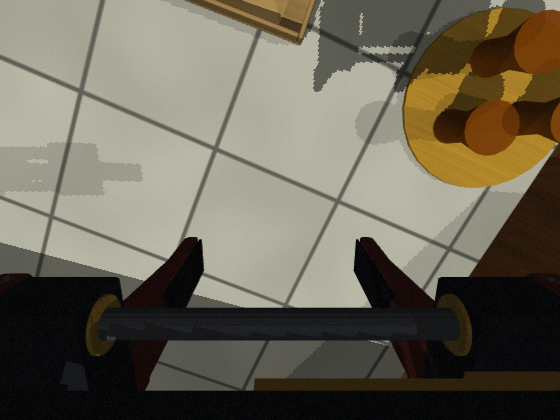

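```bash
python3 -m creep '3.1 -3.2 -1 0 0 -8.5 8.78; 3.6 -2.7 -1 0 0 -8.5 8.78; 4 -2.1 -1 0 0 -8.5 8.78; 4.2 -1.5 -1 0 0 -8.5 8.78; 4.4 -0.9 -1 0 0 -8.5 8.78; 4.5 -0.2 -1 0 0 -8.5 8.78; 4.5 0.4 -1 0 0 -8.5 8.78; 4.3 1.1 -1 0 0 -8.5 8.78'; python3 -c "
from h import *
go([536,230,400],np.radians(102))"
```

```text
t: 0.95
position: [368.3, -214.6, 382.9]
orientation: [0.0, 0.697, 0.718, 0.0]
ft_force: [1.6, -0.7, -0.4]
gripper_width: 87.9
shift in tool now (cm) [43.95 18.08 -1.71] rotvec tool deg [ 1.00e-02  0.00e+00 -1.03e+01] | shift in the final tool frame [40.   25.65 -1.71] yaw 91.7
```

```bash
python3 -m creep '4.7 1.6 0 0 0 -5 8.78; 4.9 2.2 0 0 0 -5 8.78; 4.8 2.7 0 0 0 0 8.78; 4.8 2.7 0 0 0 0 8.78; 4.8 2.7 0 0 0 0 8.78; 4.8 2.7 0 0 0 0 8.78; 4.8 2.7 0 0 0 0 8.78; 4.8 2.7 0 0 0 0 8.78'; python3 -m creep '4.8 2.6 0 0 0 0 8.78; 3 2 0 0 0 0 8.78; 0 0 0 0 0 0 8.78;0 0 0 0 0 0 8.78'; python3 -c "
from h import *
c=bot.calibration('wrist'); im=bot.read_camera('wrist'); cv2.imwrite('pics/w1.png',im[:,:,::-1]); np.savez('w1.npz',K=c['K'],T=c['world_from_camera'])
print(c['world_from_camera'].round(3), pose()[0])"
```

```text
t: 1.75
position: [491.1, 166.1, 382.5]
orientation: [0.0, 0.633, 0.774, -0.0]
ft_force: [0.7, -1.0, 0.3]
gripper_width: 87.4
t: 2.15
position: [519.4, 245.4, 381.6]
orientation: [-0.0, 0.633, 0.774, -0.001]
ft_force: [1.7, 0.3, 0.5]
gripper_width: 88.0
[[ 9.80000e-01  1.91000e-01  5.30000e-02  5.06030e+02]
 [ 1.98000e-01 -9.41000e-01 -2.73000e-01  3.20214e+02]
 [-3.00000e-03  2.78000e-01 -9.61000e-01  4.61719e+02]
 [ 0.00000e+00  0.00000e+00  0.00000e+00  1.00000e+00]] [519.31479487 244.54182533 382.35180437]
```

View pics/w1.png

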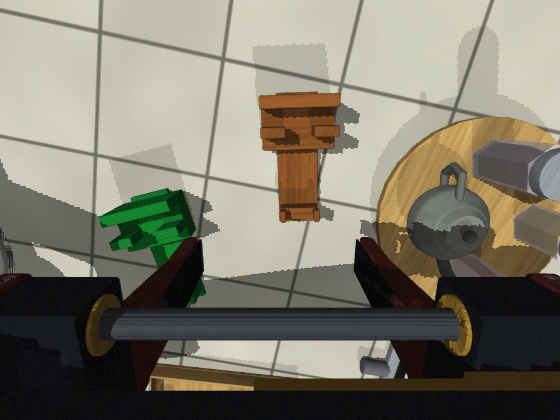

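```bash
python3 -c "
import cv2
im=cv2.imread('pics/w1.png'); cv2.imwrite('pics/w1c.png',cv2.resize(im[85:230,240:360],None,fx=4,fy=4,interpolation=cv2.INTER_CUBIC))"
```

```text
(no output)
```

View pics/w1c.png

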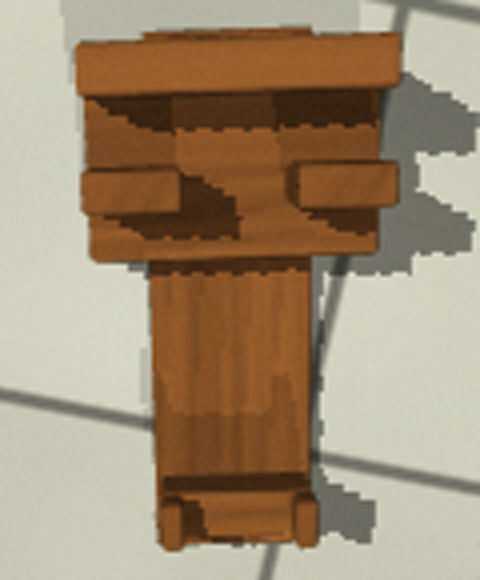

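```bash
python3 - <<'E'
from h import *
d=np.load('w1.npz'); c={"K":d["K"],"world_from_camera":d["T"]}
f=lambda p:[240+(p[0]+.5)/4-.5,85+(p[1]+.5)/4-.5]
P={}
for n,p,z in [("cLb_o",(82,172),70),("cLb_i",(178,170),70),("cLf_i",(180,210),70),("cLf_o",(85,215),70),("cRb_i",(300,163),70),("cRb_o",(397,160),70),("cRf_o",(399,203),70),("cRf_i",(303,208),70),
 ("blkL",(92,258),35),("blkR",(377,248),35),("prLf",(172,549),50),("prRf",(307,544),50),("pLi",(183,505),50),("pRi",(295,500),50)]:
    P[n]=ray(c,f(p),z)[:2]; print(n,P[n].round(1))
mid=(P["cLb_i"]+P["cLf_i"]+P["cRb_i"]+P["cRf_i"])/4
mid2=(P["cLb_o"]+P["cLf_o"]+P["cRb_o"]+P["cRf_o"])/4
pr=(P["pLi"]+P["pRi"])/2; prf=(P["prLf"]+P["prRf"])/2
yax=np.mean([P["cRb_o"]-P["cLb_o"],P["cRf_o"]-P["cLf_o"],P["blkR"]-P["blkL"]],0); yax/=np.linalg.norm(yax)
print("y ax yaw",np.degrees(np.arctan2(yax[1],yax[0])),"axis from prongs",np.degrees(np.arctan2(*(pr-mid)[::-1])))
x=np.array([yax[1],-yax[0]])
print("mid",mid,mid2,"gap",np.linalg.norm(P["cLb_i"]-P["cRb_i"]),"thick",np.linalg.norm(P["cLb_o"]-P["cLf_o"]),"blk-x from cheek mid",x@((P["blkL"]+P["blkR"])/2-mid),"pronggap",np.linalg.norm(P["pLi"]-P["pRi"]),"prf",x@(prf-mid))
print("seat est",mid-18*x, "from prongs", prf-139*x,prf-145*x)
# top view cross-check project
ct=bot.calibration("top")
for z,s in((35,37),(35,43)): 
  q=mid+(s-18)*x; print(proj(ct,[*q,z]))
for n in P:
  z=70 if n[0]=='c' else 35 if n[0]=='b' else 50
  u=proj(ct,[*P[n],z]); print(n,((u-[100,185]+.5)*4-.5).round(0),end=' ')
E
```

```text
cLb_o [485.1 304.4]
cLb_i [514.2 310.9]
cLf_i [517.3 299.1]
cLf_o [488.4 291.7]
cRb_i [550.8 320.4]
cRb_o [580.  327.3]
cRf_o [583.9 314.8]
cRf_i [554.9 307.4]
blkL [491.8 275.4]
blkR [587.3 298.2]
prLf [539.  182.1]
prRf [585.7 193.5]
pLi [539.5 198.9]
pRi [577.8 208.5]
y ax yaw 13.509091274406112 axis from prongs -77.02170879597527
mid [534.27906722 309.45180736] [534.34884189 309.5399268 ] gap 37.84773690695935 thick 13.081219681813169 blk-x from cheek mid 23.26419387833451 pronggap 39.42342242124879 prf 124.87369929300185
seat est [530.07427353 326.95379896] from prongs [529.89501545 322.9268098 ] [528.49341756 328.760807  ]
[142.43737762 221.94323546]
[144.71186469 221.44864731]
cLb_o [132. 225.] cLb_i [125. 179.] cLf_i [144. 174.] cLf_o [153. 220.] cRb_i [113. 122.] cRb_o [105.  76.] cRf_o [125.  70.] cRf_i [134. 116.] blkL [191. 221.] blkR [165.  76.] prLf [335. 148.] prRf [321.  77.] pLi [309. 147.] pRi [297.  88.]
```

```bash
python3 -m creep '-4.8 -0.9 0 0 0 3.2 8.78; -4.9 -0.7 0 0 0 3.2 8.78; -4.9 -0.4 0 0 0 0 8.78; -4.9 -0.4 0 0 0 0 8.78; -4.9 -0.4 0 0 0 0 8.78; -4.9 -0.4 0 0 0 0 8.78; -4.9 -0.4 0 0 0 0 8.78; -4.9 -0.4 0 0 0 0 8.78'; python3 -m creep '-4.9 -0.4 0 0 0 0 8.78; -4.9 -0.4 0 0 0 0 8.78; -4.9 -0.4 0 0 0 0 8.78; -4.9 -0.4 0 0 0 0 8.78; -3 -0.3 0 0 0 0 8.78; 0 0 0 0 0 0 8.78;0 0 0 0 0 0 8.78'; python3 -c "
from h import *
c=bot.calibration('wrist'); im=bot.read_camera('wrist'); cv2.imwrite('pics/w2.png',im[:,:,::-1]); np.savez('w2.npz',K=c['K'],T=c['world_from_camera'])
print(pose()[0])"
```

```text
t: 3.0
position: [519.7, -151.4, 383.9]
orientation: [0.001, 0.677, 0.736, 0.0]
ft_force: [0.6, 0.2, -0.6]
gripper_width: 87.7
t: 3.7
position: [520.8, -376.0, 383.1]
orientation: [0.0, 0.677, 0.736, 0.0]
ft_force: [0.3, -0.3, -0.9]
gripper_width: 87.8
[ 521.27961494 -374.9833612   383.56900545]
```

View pics/w2.png

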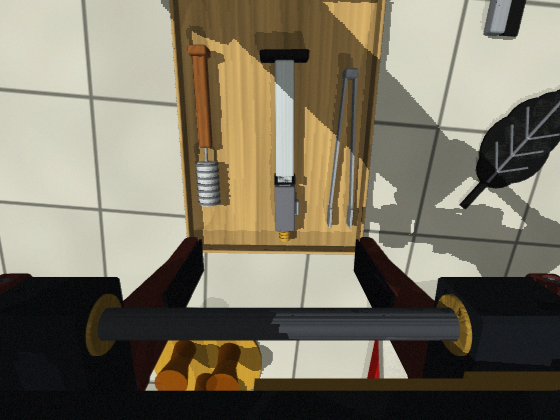

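```bash
python3 -c "
import cv2
im=cv2.imread('pics/w2.png'); cv2.imwrite('pics/w2c.png',cv2.resize(im[40:245,250:320],None,fx=4,fy=4,interpolation=cv2.INTER_CUBIC)[:,:]); print()" ; python3 - <<'E'
import cv2
im=cv2.imread('pics/w2c.png'); cv2.imwrite('pics/w2d.png',cv2.resize(im,None,fx=.72,fy=.72,interpolation=cv2.INTER_AREA))
E
```

```text
(no output)
```

View pics/w2d.png

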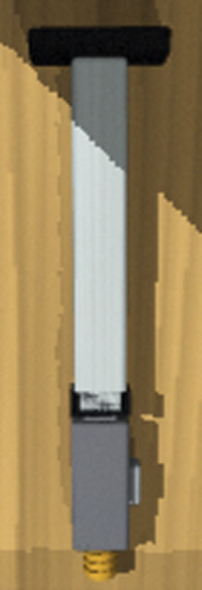

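```bash
python3 - <<'E'
from h import *
d=np.load('w2.npz'); c={"K":d["K"],"world_from_camera":d["T"]}
s=2.88
f=lambda p:[250+(p[0]+.5)/s-.5,40+(p[1]+.5)/s-.5]
A=ray(c,f((100,28)),33); B=ray(c,f((100,548)),33)
t1=ray(c,f((99,70)),33);t2=ray(c,f((101,385)),33)
L=ray(c,f((72.5,200)),33);Rr=ray(c,f((125.5,200)),33); print("width",np.linalg.norm(L-Rr),"footw",np.linalg.norm(ray(c,f((30,30)),33)-ray(c,f((170,30)),33)))
print(A,B,np.linalg.norm(B-A),t1,t2)
for a,b in((A,B),(t1,t2)): print(np.degrees(np.arctan2((b-a)[1],(b-a)[0])))
u=(B-A)/np.linalg.norm(B-A); yaw=np.arctan2(-u[1],-u[0])
m1=A+97*u; m2=B-153*u; print(m1,m2); m=(m1+m2)/2
print("mid",m,"toolyaw",np.degrees(yaw)); P=pose()[0]
go([m[0],m[1],383],yaw)
print(proj(bot.calibration("top"),[*m[:2],33]))
go([m[0],m[1],19+61.3],yaw)
E
```

```text
width 24.709283713080197 footw 62.10159112551695
[ 516.47276836 -215.07772827   33.        ] [ 538.27030169 -459.47079383   33.        ] 245.3632061845397 [ 517.54312885 -232.12935406   33.        ] [ 531.15446231 -374.13198282   33.        ]
-84.90324850866698
-84.52477303632753
[ 525.09003729 -311.69420035   33.        ] [ 524.67811461 -307.07573993   33.        ]
mid [ 524.88407595 -309.38497014   33.        ] toolyaw 95.09675149133304
shift in tool now (cm) [6.51 0.92 0.06] rotvec tool deg [ 0.05  0.02 -0.2 ] | shift in the final tool frame [6.5  0.94 0.06] yaw 94.9
[372.92213737 231.23673058]
shift in tool now (cm) [ 6.51  0.89 30.33] rotvec tool deg [ 0.05  0.02 -0.2 ] | shift in the final tool frame [ 6.5   0.94 30.33] yaw 94.9
```

```bash
python3 -m creep '2.5 0.4 3.5 0 0 -0.2 5; 2.5 0.4 4 0 0 0 5; 1.5 0.14 4 0 0 0 5; 0 0 4 0 0 0 5; 0 0 4 0 0 0 5; 0 0 3.5 0 0 0 5; 0 0 0 0 0 0 5;0 0 0 0 0 0 5'; python3 -c "
from h import *
go([524.9,-309.4,90],np.radians(95.1))
c=bot.calibration('wrist'); im=bot.read_camera('wrist'); cv2.imwrite('pics/w3.png',im[:,:,::-1]); np.savez('w3.npz',K=c['K'],T=c['world_from_camera'])
"
```

```text
t: 4.55
position: [525.9, -308.5, 153.9]
orientation: [0.0, 0.674, 0.739, 0.0]
ft_force: [0.6, -0.5, -0.0]
gripper_width: 50.0
shift in tool now (cm) [-0.08 -0.11  6.39] rotvec tool deg [0.02 0.01 0.14] | shift in the final tool frame [-0.08 -0.11  6.39] yaw 95.24
```

View pics/w3.png

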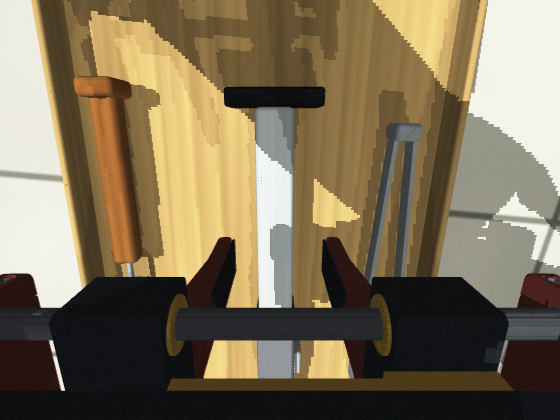

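```bash
python3 -m creep '0 -0.1 3 0 0 0.1 5; 0 0 2 0 0 0 5; 0 0 1.3 0 0 0 5; 0 0 0 0 0 0 5; 0 0 0 0 0 0 0; 0 0 0 0 0 0 0; 0 0 0 0 0 0 0; 0 0 0 0 0 0 0' 30; python3 -c "
from h import *
P,Q,s=pose(); print(P,s['gripper_width'],s['ft_force'])"
```

```text
t: 5.4
position: [524.9, -310.1, 91.1]
orientation: [0.001, 0.675, 0.738, -0.0]
ft_force: [-3.1, -0.4, 5.7]
gripper_width: 25.8
[ 524.93280083 -310.0973901    91.10417207] 25.828880840060396 [-3.05914461 -0.36398416  5.72562793]
```

```bash
python3 -m creep '0 0 -1 0 0 0 0; 0 0 -2 0 0 0 0; 0 0 -3 0 0 0 0; 0 0 -4 0 0 0 0; 0 0 -4 0 0 0 0; 0 0 -2 0 0 0 0;0 0 0 0 0 0 0;0 0 0 0 0 0 0' 40; python3 -c "
from h import *
P,Q,s=pose(); c=bot.calibration('wrist'); im=bot.read_camera('wrist'); cv2.imwrite('pics/w4.png',im[:,:,::-1]); np.savez('w4.npz',K=c['K'],T=c['world_from_camera'],P=P,Q=Q.as_matrix())
print(P,s['gripper_width'],s['ft_force'],s['torque'])"
```

```text
t: 6.2
position: [524.8, -309.5, 248.7]
orientation: [-0.0, 0.675, 0.738, 0.0]
ft_force: [0.8, 0.4, -3.7]
gripper_width: 25.7
[ 524.80216676 -309.45915677  248.7355556 ] 25.6972507037476 [ 0.84527671  0.39442005 -3.73029482] [ 0.05129433 -0.06545126 -0.00988479]
```

View pics/w4.png

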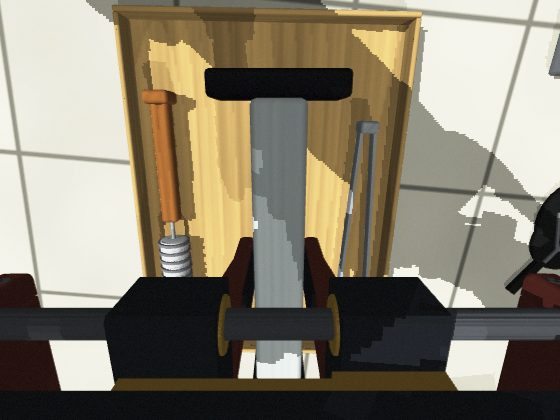

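```bash
python3 - <<'E'
from h import *
d=np.load('w4.npz'); c={"K":d["K"],"world_from_camera":d["T"]}; P=d["P"];Q=d["Q"]
for px in [(206,69),(351.5,69),(279,69),(252,105),(306,105)]:
    for dz in (58,):
        w=ray(c,px,P[2]-dz); print(px,(Q.T@(w-P)).round(1))
E
```

```text
(206, 69) [ 95.9 -28.7  58.1]
(351.5, 69) [95.9 32.  58.1]
(279, 69) [95.9  1.7 58.1]
(252, 105) [81.6 -9.9 58.1]
(306, 105) [81.6 13.3 58. ]
```

```bash
python3 -m creep '3 0.4 0 0 0 -1.4 0; 4.6 0.7 0 0 0 -1.4 0; 4.6 0.8 0 0 0 -1.4 0; 4.6 0.9 0 0 0 -1.4 0; 4.6 1 0 0 0 -1.3 0; 4.6 1.2 0 0 0 -1.3 0; 4.5 1.3 0 0 0 0 0; 4.5 1.3 0 0 0 0 0' 40;  python3 -c "
from h import *
go([549.2,238,200],np.radians(103.3))"
```

```text
t: 7.05
position: [538.3, 50.6, 246.7]
orientation: [-0.002, 0.621, 0.784, -0.001]
ft_force: [-0.1, 0.3, -2.6]
gripper_width: 25.5
shift in tool now (cm) [17.98  5.38  4.67] rotvec tool deg [-0.24 -0.06 -0.04] | shift in the final tool frame [17.98  5.37  4.67] yaw 103.26
```

```bash
python3 -m creep '4.2 1.3 0 0 0 0 0; 4.2 1.3 0 0 0 0 0; 4.2 1.3 0.7 0 0 0 0; 3.2 0.9 2 0 0 0 0; 1.6 0.4 2 0 0 0 0;0 0 0 0 0 0 0; 0 0 0 0 0 0 0' 40;  python3 -c "
from h import *
go([549.2,238,200],np.radians(103.3))
P,Q,s=pose(); c=bot.calibration('wrist'); im=bot.read_camera('wrist'); cv2.imwrite('pics/w5.png',im[:,:,::-1]); np.savez('w5.npz',K=c['K'],T=c['world_from_camera'],P=P,Q=Q.as_matrix())"
```

```text
t: 7.75
position: [549.1, 229.7, 200.1]
orientation: [-0.001, 0.62, 0.784, -0.002]
ft_force: [0.1, -1.1, -2.9]
gripper_width: 26.0
shift in tool now (cm) [0.81 0.2  0.01] rotvec tool deg [-0.27  0.06  0.01] | shift in the final tool frame [0.81 0.2  0.01] yaw 103.31
```

View pics/w5.png

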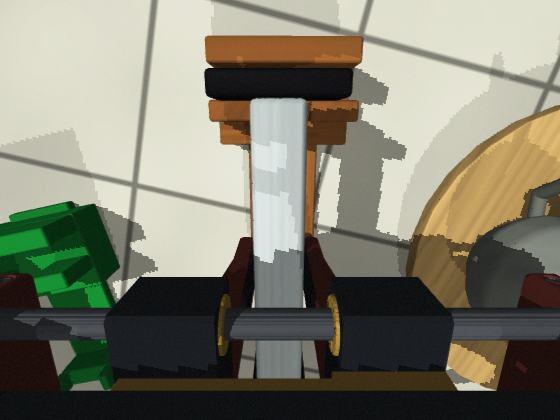

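```bash
python3 - <<'E'
from h import *
im=cv2.imread('pics/w5.png'); cv2.imwrite('pics/w5c.png',cv2.resize(im[30:160,195:370],None,fx=4,fy=4,interpolation=cv2.INTER_CUBIC))
E
```

```text
(no output)
```

View pics/w5c.png

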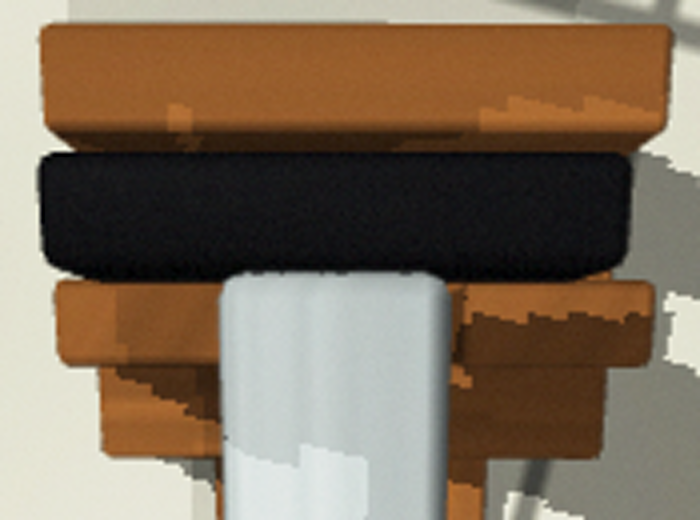

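```bash
python3 - <<'E'
from h import *
d=np.load('w5.npz'); c={"K":d["K"],"world_from_camera":d["T"]}; P=d["P"];Q=d["Q"]
f=lambda p:[195+(p[0]+.5)/4-.5,30+(p[1]+.5)/4-.5]
g=lambda p,z: (Q.T@(ray(c,f(p),z)-P))
print("cheek f L,R",g((62,365),70).round(1),g((651,365),70).round(1),"back",g((57,283),70).round(1),g((655,283),70).round(1))
print("blk L,R",g((103,457),35).round(1),g((604,457),35).round(1))
print("base L R",g((217,505),10).round(1),g((487,505),10).round(1))
zt=P[2]-58
print("foot back L R",g((40,155),zt).round(1),g((631,155),zt).round(1),"front lower?",g((70,280),zt-28).round(1), "tube",g((221,300),zt).round(1),g((449,300),zt).round(1))
E
```

```text
cheek f L,R [ 74.3 -43.8 130.2] [ 74.3  53.7 129.8] back [ 87.2 -43.8 130.2] [ 87.1  53.5 129.8]
blk L,R [ 56.5 -44.4 165.3] [ 56.5  54.4 164.8]
base L R [ 44.2 -24.5 190.2] [ 44.2  34.8 189.9]
foot back L R [ 95.9 -29.2  58. ] [95.8 32.3 57.8] front lower? [ 85.2 -32.6  86.1] tube [ 81.6 -10.8  58. ] [81.5 13.7 57.9]
```

```bash
python3 -m creep '0.4 0.15 0 0 0 0 0; 0.42 0.15 1.5 0 0 0 0; 0 0 1.5 0 0 0 0; 0 0 0.7 0 0 0 0;0 0 0 0 0 0 0; 0 0 0 0 0 0 0' 40;  python3 -c "
from h import *
P,Q,s=pose(); c=bot.calibration('wrist'); im=bot.read_camera('wrist'); cv2.imwrite('pics/w6.png',im[:,:,::-1]); np.savez('w6.npz',K=c['K'],T=c['world_from_camera'],P=P,Q=Q.as_matrix()); cv2.imwrite('pics/w6c.png',cv2.resize(im[0:150,185:380,::-1],None,fx=4,fy=4,interpolation=cv2.INTER_CUBIC))
im=bot.read_camera('scene');cv2.imwrite('pics/s6c.png',cv2.resize(im[170:300,320:480,::-1],None,fx=4,fy=4,interpolation=cv2.INTER_CUBIC)) "
```

```text
t: 8.4
position: [550.9, 238.5, 165.3]
orientation: [-0.0, 0.621, 0.784, -0.0]
ft_force: [-0.5, -0.1, -2.4]
gripper_width: 25.8
```

View pics/w6c.png

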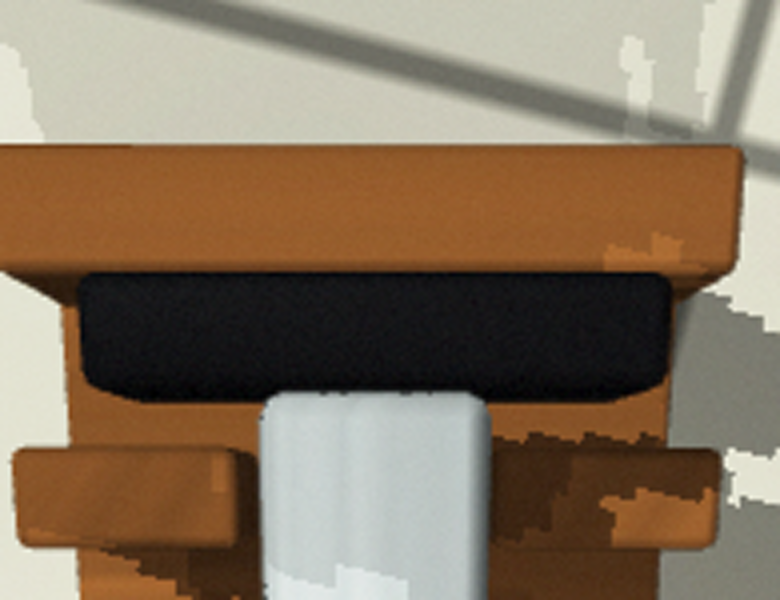

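View pics/s6c.png

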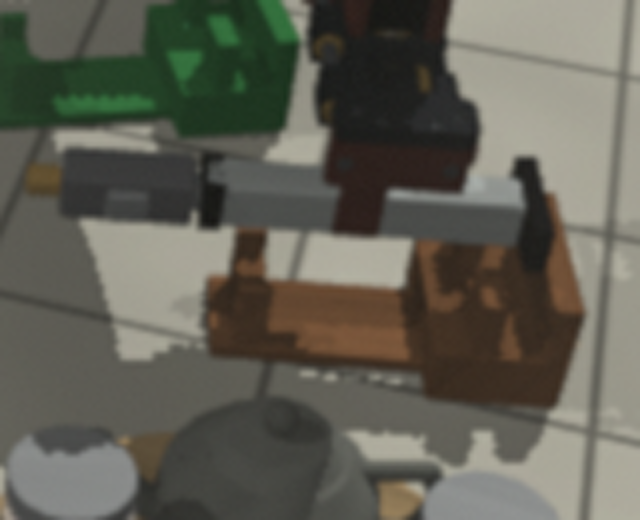

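```bash
cat > rel.py <<'E'
from h import *
d=np.load('w6.npz'); c={"K":d["K"],"world_from_camera":d["T"]}; P=d["P"];Q=d["Q"]
f=lambda p:[185+(p[0]+.5)/4-.5,(p[1]+.5)/4-.5]
g=lambda p,z: (Q.T@(ray(c,f(p),z)-P)).round(1)
zt=P[2]-58
print(P)
print("cheek f L,R",g((17,548),70),g((718,546),70),"back",g((14,449),70),g((721,449),70),"inner",g((238,452),70))
print("foot back L R",g((80,273),zt),g((670,273),zt),"front low",g((120,402),zt-28), g((620,402),zt-28),"tube",g((262,420),zt),g((490,420),zt))
for z in (80,85,90,95): print("wall front edge",z,g((360,270),z),g((2,270),z),g((742,270),z), "top back", g((360,146),z))
E
python3 rel.py
```

```text
[550.87605407 238.51011905 165.26511847]
cheek f L,R [ 66.1 -48.8  95.3] [66.3 49.5 95.2] back [ 79.3 -48.1  95.3] [79.3 48.9 95.2] inner [ 78.9 -17.4  95.3]
foot back L R [ 96.1 -29.2  58. ] [96.1 32.2 58. ] front low [ 84.9 -31.3  86. ] [84.9 33.  86. ] tube [ 81.6 -10.7  58. ] [81.5 13.8 58. ]
wall front edge 80 [100.4  -0.4  85.3] [100.4 -45.   85.3] [100.4  47.1  85.2] top back [114.2  -0.4  85.3]
wall front edge 85 [99.7 -0.3 80.3] [ 99.7 -43.6  80.3] [99.6 45.8 80.2] top back [113.1  -0.3  80.3]
wall front edge 90 [98.9 -0.3 75.3] [ 98.9 -42.2  75.3] [98.9 44.4 75.2] top back [111.9  -0.2  75.3]
wall front edge 95 [98.2 -0.2 70.3] [ 98.2 -40.8  70.3] [98.2 43.  70.2] top back [110.8  -0.2  70.3]
```

```bash
python3 -m creep '0 -0.1 0 0 0 0 0; 0 0 0.8 0 0 0 0; 0 0 0.8 0 0 0 0; 0 0 0.4 0 0 0 0;0 0 0 0 0 0 0; 0 0 0 0 0 0 0' 40;  python3 -c "
from h import *
P,Q,s=pose(); c=bot.calibration('wrist'); im=bot.read_camera('wrist'); np.savez('w7.npz',K=c['K'],T=c['world_from_camera'],P=P,Q=Q.as_matrix()); cv2.imwrite('pics/w7c.png',cv2.resize(im[0:150,185:380,::-1],None,fx=4,fy=4,interpolation=cv2.INTER_CUBIC))"
```

```text
t: 9.1
position: [549.9, 238.4, 145.4]
orientation: [-0.0, 0.621, 0.784, -0.0]
ft_force: [0.2, -0.5, -2.7]
gripper_width: 26.2
```

View pics/w7c.png

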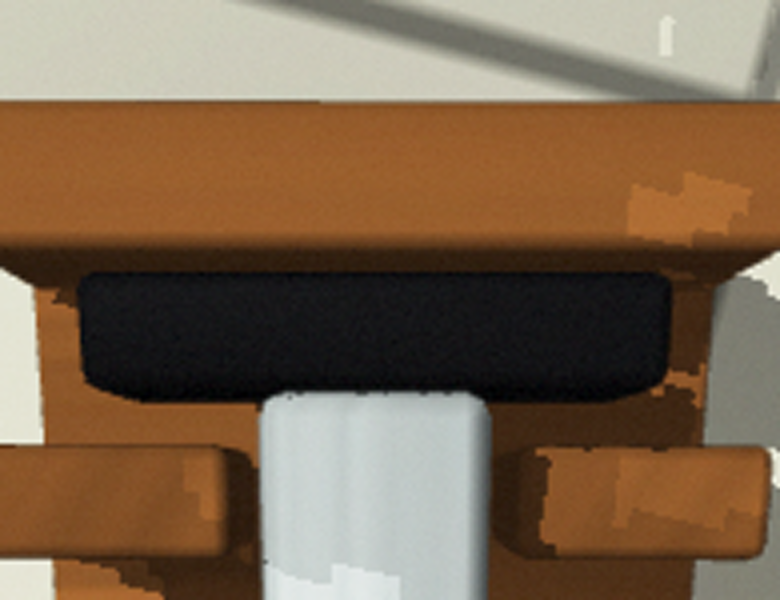

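```bash
python3 -m creep '0 0.05 0.6 0 0 0 0; 0 0 0.6 0 0 0 0; 0 0 0.5 0 0 0 0; 0 0 0.3 0 0 0 0;0 0 0.2 0 0 0 0; 0 0 0 0 0 0 0;0 0 0 0 0 0 0' 40; python3 -c "
from h import *
P,Q,s=pose(); print(P,s['ft_force'],s['torque'])"
```

```text
t: 9.85
position: [550.6, 238.6, 123.8]
orientation: [0.0, 0.621, 0.784, 0.0]
ft_force: [-0.4, -1.7, -2.5]
gripper_width: 25.7
[550.57101841 238.62405974 123.81705838] [-0.37129726 -1.71881511 -2.51203742] [ 0.02697214 -0.05794699  0.04451828]
```

```bash
python3 -m creep '0 0 0.15 0 0 0 0; 0 0 0.1 0 0 0 0; 0 0 0 0 0 0 0'; python3 -m creep '0 0 0.1 0 0 0 0; 0 0 0 0 0 0 0;0 0 0 0 0 0 0'; python3 -c "
from h import *
P,Q,s=pose(); c=bot.calibration('wrist'); im=bot.read_camera('wrist'); np.savez('w8.npz',K=c['K'],T=c['world_from_camera'],P=P,Q=Q.as_matrix()); cv2.imwrite('pics/w8c.png',cv2.resize(im[0:150,185:380,::-1],None,fx=4,fy=4,interpolation=cv2.INTER_CUBIC))
im=bot.read_camera('scene');cv2.imwrite('pics/s8c.png',cv2.resize(im[170:300,320:480,::-1],None,fx=4,fy=4,interpolation=cv2.INTER_CUBIC)) "
```

```text
t: 10.15
position: [550.6, 238.6, 121.3]
orientation: [0.0, 0.621, 0.784, 0.0]
ft_force: [0.2, 0.4, -1.6]
gripper_width: 25.6
t: 10.45
position: [550.6, 238.6, 121.1]
orientation: [0.0, 0.621, 0.784, 0.0]
ft_force: [-3.4, -0.8, 3.7]
gripper_width: 25.9
```

View pics/w8c.png

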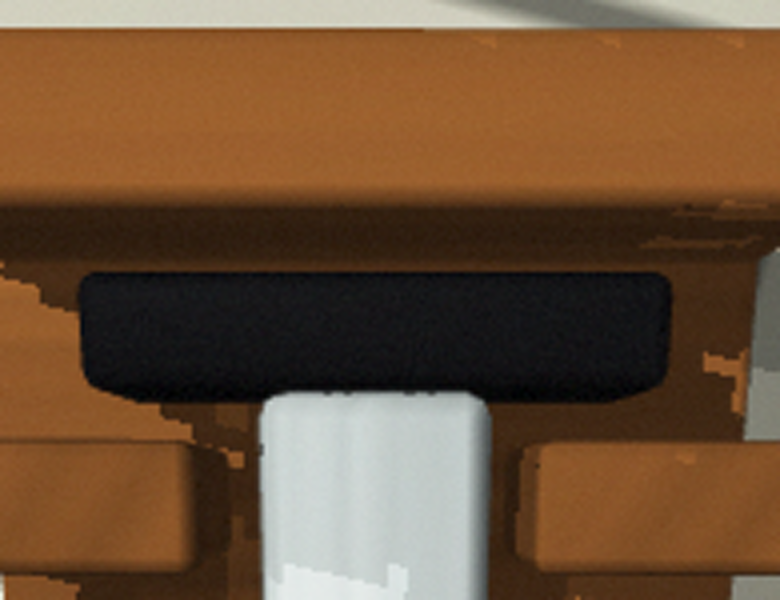

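View pics/s8c.png

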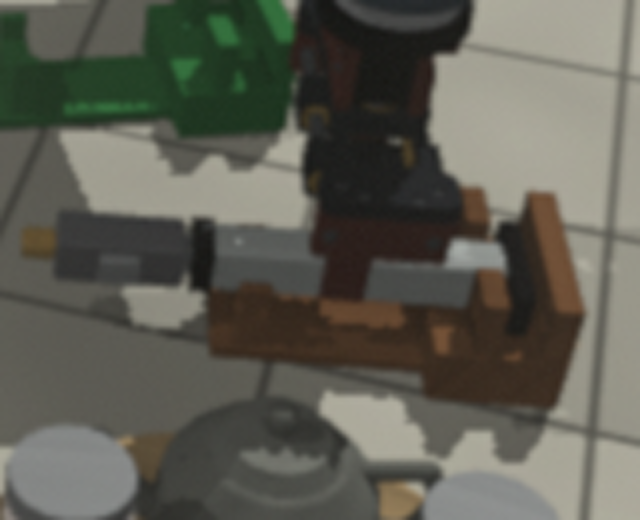

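```bash
sed -i "s/np.load('w6.npz')/np.load('w8.npz')/; s/^print(\"cheek.*/print('cheek back',g((100,442),70),g((600,442),70),'front',g((100,573),70),g((600,571),70),'inner',g((192,450),70),g((538,450),70))/" rel.py; python3 rel.py | head -3; python3 -c "
from h import *; s=pose()[2]; print(s['ft_force'],s['position'])"
```

```text
[550.58670034 238.63346779 121.10785182]
cheek back [ 79.1 -26.7  51.1] [79.1 24.5 51.1] front [ 66.  -27.6  51.1] [66.2 25.2 51.1] inner [ 78.4 -17.3  51.1] [78.4 18.2 51.1]
foot back L R [ 96.1 -29.2  58. ] [96.1 32.2 58. ] front low [ 84.9 -31.4  86. ] [84.9 33.  86. ] tube [ 81.6 -10.7  58. ] [81.6 13.8 58. ]
[-3.81336863 -0.49100941  5.61123491] [550.58869425 238.62290694 121.11432801]
```

```bash
python3 -m creep '0 0 0 0 0 0 5.4; 0 0 0 0 0 0 5.4; 0 0 0 0 0 0 5.4; 0 0 -1.5 0 0 0 5.4; 0 0 -3 0 0 0 5.4; -3 0 -2.5 0 0 0 5.4; -4 0 0 0 0 0 5.4; -2 0 0 0 0 0 5.4'; python3 -m creep '0 0 0 0 0 0 5.4; 0 0 0 0 0 0 5.4'; python3 -c "
from h import *
P,Q,s=pose(); print(P); c=bot.calibration('wrist'); im=bot.read_camera('wrist'); np.savez('w9.npz',K=c['K'],T=c['world_from_camera'],P=P,Q=Q.as_matrix()); cv2.imwrite('pics/w9.png',im[:,:,::-1])
im=bot.read_camera('scene');cv2.imwrite('pics/s9c.png',cv2.resize(im[170:300,320:480,::-1],None,fx=4,fy=4,interpolation=cv2.INTER_CUBIC)) "
```

```text
t: 11.35
position: [572.3, 148.9, 193.0]
orientation: [0.002, 0.621, 0.784, 0.001]
ft_force: [-0.3, 0.5, -0.1]
gripper_width: 54.1
t: 11.55
position: [571.3, 151.1, 190.9]
orientation: [0.0, 0.621, 0.784, 0.0]
ft_force: [-0.5, -0.5, -0.5]
gripper_width: 53.7
[571.27461701 151.05573121 190.88969863]
```

View pics/w9.png

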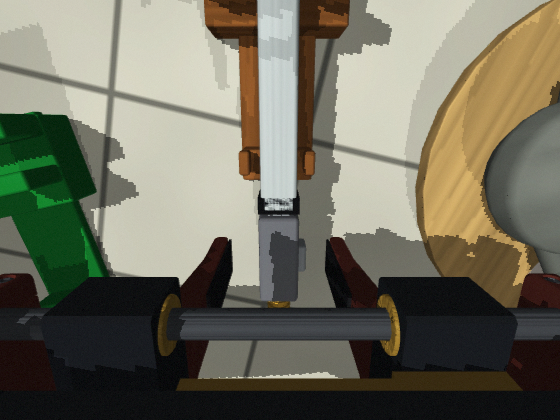

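View pics/s9c.png

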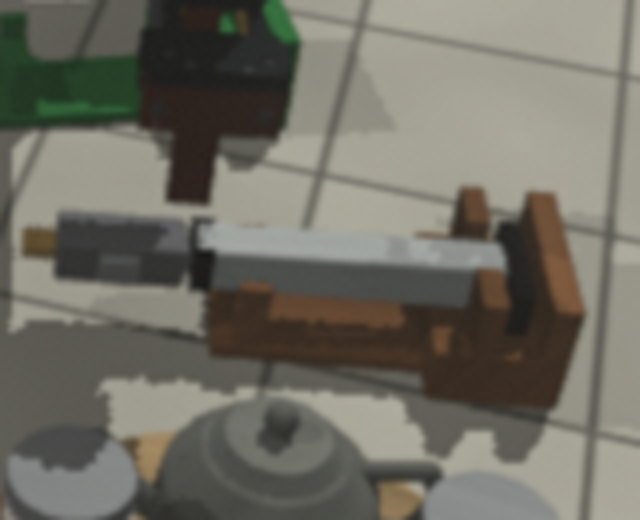

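```bash
python3 - <<'E'
from h import *
d=np.load('w9.npz'); c={"K":d["K"],"world_from_camera":d["T"]}; P=d["P"];Q=d["Q"]
g=lambda p,z: (Q.T@(ray(c,p,z)-P)).round(1)
print("btn top edge",g((303,238),58),g((303,272),58),"head top start L R",g((259,214),63),g((298,214),63),"end",g((278,300),63),"tube far",g((259,20),63),g((297,20),63))
go([550.6+118*np.cos(np.radians(-76.7)),238.6+118*np.sin(np.radians(-76.7)),111],np.radians(103.3))
E
```

```text
btn top edge [-10.1  19.8 132.9] [-38.3  20.4 132.9] head top start L R [ 10.3 -12.4 127.9] [ 10.3  15.4 127.9] end [-59.8   1.1 127.9] tube far [132.9 -10.2 128. ] [132.9  12.7 128. ]
shift in tool now (cm) [-2.9   0.01  7.94] rotvec tool deg [ 0.01 -0.03  0.02] | shift in the final tool frame [-2.9   0.01  7.94] yaw 103.32
```

```bash
python3 -m creep '-1.4 0 2 0 0 0 5.4; -1.3 0 2.5 0 0 0 5.4; 0 0 2 0 0 0 5.4; 0 0 1.4 0 0 0 5.4; 0 0 0 0 0 0 5.4; 0 0 0 0 0 0 5.4'; python3 -c "
from h import *
P,Q,s=pose(); print(P); c=bot.calibration('wrist'); im=bot.read_camera('wrist'); np.savez('w10.npz',K=c['K'],T=c['world_from_camera'],P=P,Q=Q.as_matrix()); cv2.imwrite('pics/w10.png',im[:,:,::-1])
im=bot.read_camera('scene');cv2.imwrite('pics/s10c.png',cv2.resize(im[170:290,290:450,::-1],None,fx=5,fy=5,interpolation=cv2.INTER_CUBIC)) "
```

```text
t: 12.25
position: [577.4, 125.5, 111.6]
orientation: [0.0, 0.62, 0.784, 0.0]
ft_force: [0.2, 0.3, 1.1]
gripper_width: 54.2
[577.37192378 125.50079394 111.61596865]
```

View pics/w10.png

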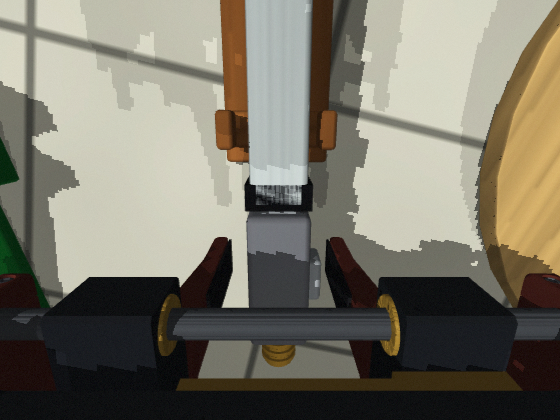

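View pics/s10c.png

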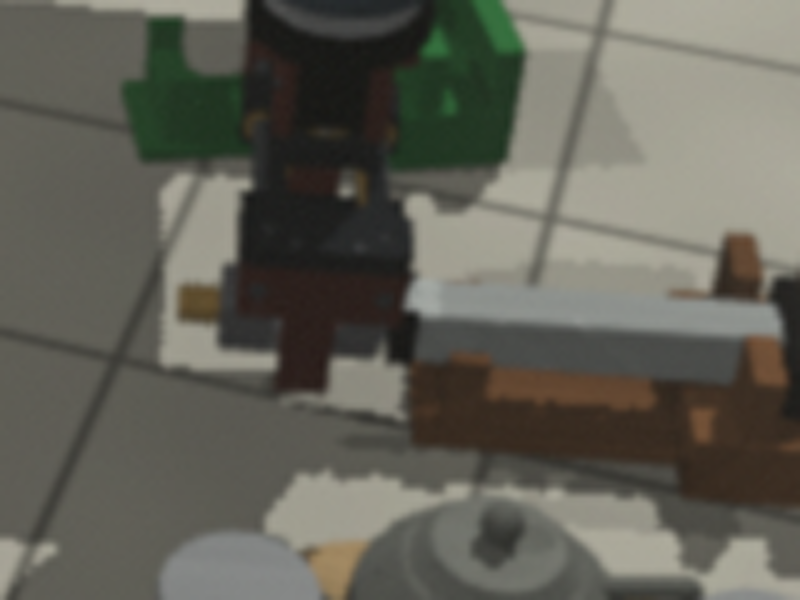

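```bash
python3 - <<'E'
from h import *
d=np.load('w10.npz'); P=d["P"];Q=d["Q"]; c=bot.calibration('scene')
cw={"K":d["K"],"world_from_camera":d["T"]}
f=lambda u:((u-[290,170]+.5)*5-.5).round(0)
for x in (-10,10): print("finger",f(proj(c,P+Q@[x,40,78])))
for x in (-35,35): 
  print("head mid side",f(proj(c,P+Q@[x,15,62])), "wrist px head top", proj(cw,P+Q@[x,0,48]).round(0))
for x in (-11,11): print("button wrist px",proj(cw,P+Q@[x,21,53]).round(0))
E
```

```text
finger [281. 396.]
finger [328. 400.]
head mid side [226. 325.] wrist px head top [276. 347.]
head mid side [390. 337.] wrist px head top [275. 215.]
button wrist px [318. 300.]
button wrist px [319. 260.]
```

```bash
python3 -m creep '0 0 0 0 0 0 3.8; 0 0 0 0 0 0 3.8; 0 0 0 0 0 0 0; 0 0 0 0 0 0 0; 0 0 0 0 0 0 0; 0 0 0 0 0 0 0' 35; python3 -c "
from h import *
P,Q,s=pose(); print(P,s['ft_force'],Q.inv().apply(s['ft_force']),s['gripper_width'])"
```

```text
t: 12.95
position: [577.4, 124.5, 111.6]
orientation: [0.0, 0.621, 0.784, -0.0]
ft_force: [-2.5, -1.2, 4.4]
gripper_width: 29.6
[577.35096841 124.54762053 111.63309857] [-2.48596027 -1.23935435  4.39960714] [-0.6368488  -2.70353133 -4.39975938] 29.639518629120325
```

```bash
python3 -m creep '-0.3 0 0 0 0 0 0; -0.6 0 0 0 0 0 0; -0.7 0 0 0 0 0 0; -0.7 0 0 0 0 0 0; -0.7 0 0 0 0 0 0; -0.7 0 0 0 0 0 0; -0.3 0 0 0 0 0 0; 0 0 0 0 0 0 0' 40; python3 -c "
from h import *
P,Q,s=pose(); print(P,Q.inv().apply(s['ft_force']),s['gripper_width'])
im=bot.read_camera('scene');cv2.imwrite('pics/s11c.png',cv2.resize(im[170:290,290:450,::-1],None,fx=5,fy=5,interpolation=cv2.INTER_CUBIC)) 
c=bot.calibration('wrist'); im=bot.read_camera('wrist'); np.savez('w11.npz',K=c['K'],T=c['world_from_camera'],P=P,Q=Q.as_matrix()); cv2.imwrite('pics/w11.png',im[:,:,::-1])"
```

```text
t: 13.75
position: [586.8, 85.1, 111.3]
orientation: [0.0, 0.621, 0.784, 0.0]
ft_force: [-1.6, 0.7, 5.0]
gripper_width: 29.8
[586.7743229   85.12399814 111.26499113] [ 1.05560734 -1.35518745 -4.97677782] 29.75930909978691
```

View pics/s11c.png

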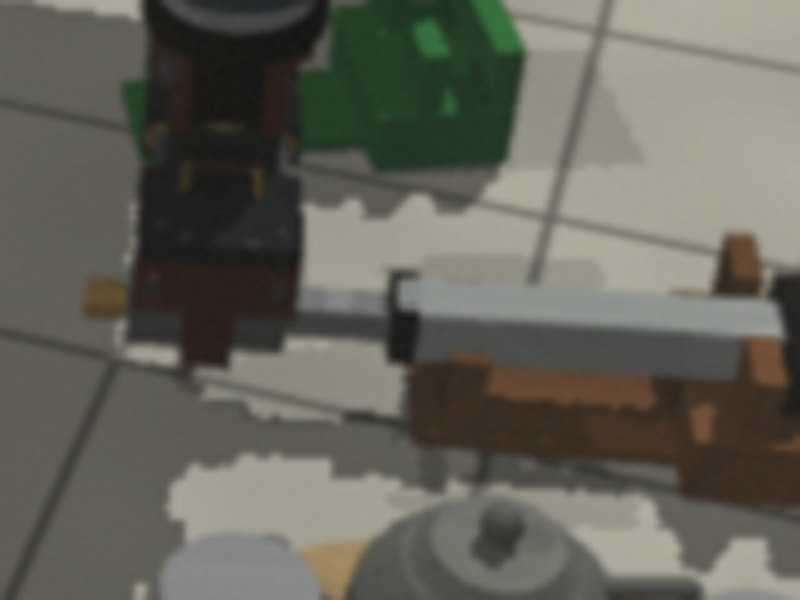

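View pics/w11.png

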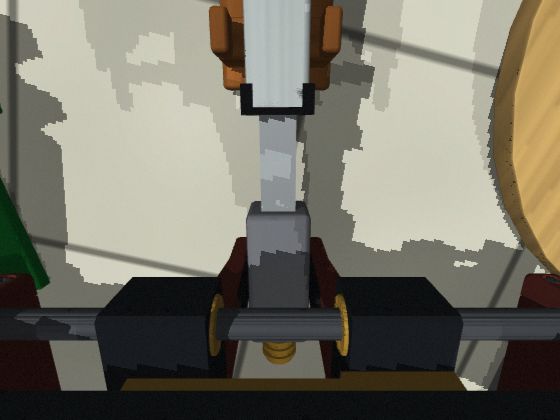

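```bash
python3 -m creep '-0.6 0 -0.05 0 0 0 0; -0.7 0 -0.05 0 0 0 0; -0.7 0 0 0 0 0 0; -0.7 0 0 0 0 0 0; -0.7 0 0 0 0 0 0; -0.6 0 0 0 0 0 0; -0.4 0 0 0 0 0 0; 0 0 0 0 0 0 0' 40; python3 -c "
from h import *
P,Q,s=pose(); print(P,Q.inv().apply(s['ft_force']),s['gripper_width'])
im=bot.read_camera('scene');cv2.imwrite('pics/s12c.png',cv2.resize(im[170:290,260:450,::-1],None,fx=4,fy=4,interpolation=cv2.INTER_CUBIC))" 
```

```text
t: 14.65
position: [596.5, 42.2, 111.7]
orientation: [-0.0, 0.621, 0.784, -0.0]
ft_force: [-0.7, 1.6, -1.5]
gripper_width: 30.0
[596.53255946  42.15216662 111.73310672] [ 1.72436971 -0.27782197  1.51211555] 29.955216315403945
```

View pics/s12c.png

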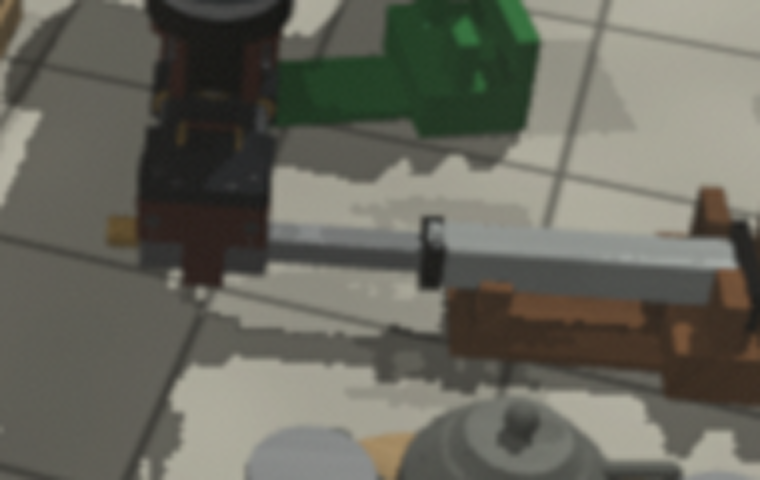

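```bash
python3 -m creep '-0.4 0 0 0 0 0 0; -0.4 0 0 0 0 0 0; -0.4 0 0 0 0 0 0; -0.2 0 0 0 0 0 0; 0 0 0 0 0 0 0'; python3 -c "
from h import *
P,Q,s=pose(); print(np.hypot(*(P-[577.37,124.5,0])[:2]),Q.inv().apply(s['ft_force']),s['gripper_width'])"; python3 -m creep '-0.3 0 0 0 0 0 0; -0.2 0 0 0 0 0 0; 0 0 0 0 0 0 0;0 0 0 0 0 0 0'; python3 -c "
from h import *
P,Q,s=pose(); print(np.hypot(*(P-[577.37,124.5,0])[:2]),Q.inv().apply(s['ft_force']),s['gripper_width'])"
```

```text
t: 15.2
position: [599.9, 28.9, 112.1]
orientation: [0.0, 0.621, 0.784, -0.0]
ft_force: [-0.9, 3.0, -2.4]
gripper_width: 29.6
98.24199843606854 [ 3.1696561  -0.2166351   2.37997536] 29.568298961115897
t: 15.6
position: [601.0, 24.3, 112.1]
orientation: [0.0, 0.621, 0.784, -0.0]
ft_force: [-0.4, 2.3, -1.7]
gripper_width: 29.7
102.98992150896254 [2.37501489 0.10197058 1.73502518] 29.713495182554226
```

```bash
for i in 1; do python3 -m creep '-0.2 0 0 0 0 0 0; 0 0 0 0 0 0 0'; done;  python3 -c "
from h import *
P,Q,s=pose(); print(np.hypot(*(P-[577.37,124.5,0])[:2]),Q.inv().apply(s['ft_force']),s['gripper_width'])
c=bot.calibration('wrist'); im=bot.read_camera('wrist'); np.savez('w13.npz',K=c['K'],T=c['world_from_camera'],P=P,Q=Q.as_matrix()); cv2.imwrite('pics/w13.png',im[:,:,::-1])
im=bot.read_camera('scene');cv2.imwrite('pics/s13c.png',cv2.resize(im[170:290,280:470,::-1],None,fx=4,fy=4,interpolation=cv2.INTER_CUBIC))"
```

```text
t: 15.8
position: [601.5, 22.4, 112.1]
orientation: [0.0, 0.621, 0.784, -0.0]
ft_force: [-1.0, 2.2, -1.9]
gripper_width: 29.4
104.92676794864397 [ 2.33499974 -0.51467519  1.93896795] 29.395081817583073
```

View pics/s13c.png

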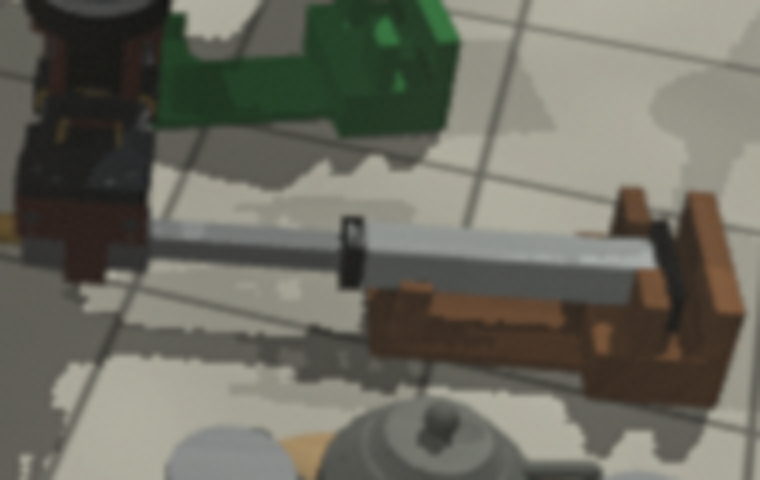

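View pics/w13.png

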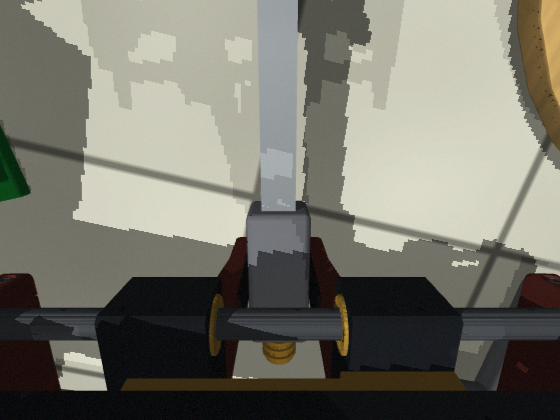

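```bash
python3 -m creep '-0.1 0 0 0 0 0 0; 0 0 0 0 0 0 0; 0 0 0 0 0 0 0';  python3 -c "
from h import *
P,Q,s=pose(); print(np.hypot(*(P-[577.37,124.5,0])[:2]),Q.inv().apply(s['ft_force']),s['gripper_width'])";python3 -m creep '-0.1 0 0 0 0 0 0; 0 0 0 0 0 0 0; 0 0 0 0 0 0 0';  python3 -c "
from h import *
P,Q,s=pose(); print(np.hypot(*(P-[577.37,124.5,0])[:2]),Q.inv().apply(s['ft_force']),s['gripper_width'])"
```

```text
t: 16.2
position: [601.6, 21.8, 112.0]
orientation: [-0.0, 0.621, 0.784, 0.0]
ft_force: [-1.8, 5.3, -1.4]
gripper_width: 29.7
105.47509036775465 [ 5.54054644 -0.50228424  1.43741535] 29.72256149454689
t: 16.5
position: [601.6, 21.7, 111.8]
orientation: [-0.001, 0.62, 0.784, 0.0]
ft_force: [-2.8, 8.0, -2.8]
gripper_width: 30.0
105.63337555555792 [ 8.3997111  -0.84963241  2.76953397] 29.981012074607946
```

```bash
python3 - <<'E'
from h import *
im=np.ascontiguousarray(bot.read_camera('scene')[:,:,::-1]); c=bot.calibration('scene')
big=cv2.resize(im[195:265,400:475],None,fx=8,fy=8,interpolation=cv2.INTER_CUBIC)
cv2.imwrite('pics/s14a.png',big)
u=np.array([np.cos(np.radians(-76.7)),np.sin(np.radians(-76.7)),0]); y=np.array([-u[1],u[0],0]); 
for off,col in((0,(255,0,0)),(5,(0,255,255))):
  F=np.array([550.6,238.6,49])-91*u+off*u
  for dx in(-6,6):
    for dy in(-32,32):
      pts=[((proj(c,F+dx*u+dy*y+np.array([0,0,dz]))-[400,195]+.5)*8-.5) for dz in(-14,14)]
      for p in pts: cv2.circle(big,tuple(int(v) for v in p),4,col,-1)
cv2.imwrite('pics/s14.png',big)
t=bot.read_camera('top')[:,:,::-1]; cv2.imwrite('pics/t14.png',t)
E
```

```text
(no output)
```

View pics/s14.png

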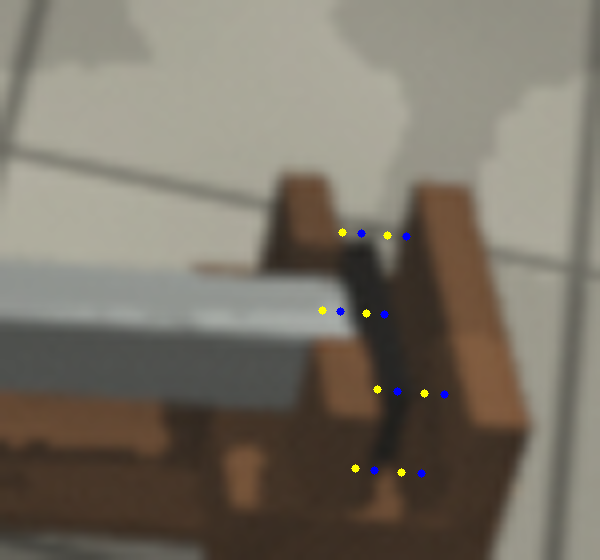

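View pics/t14.png

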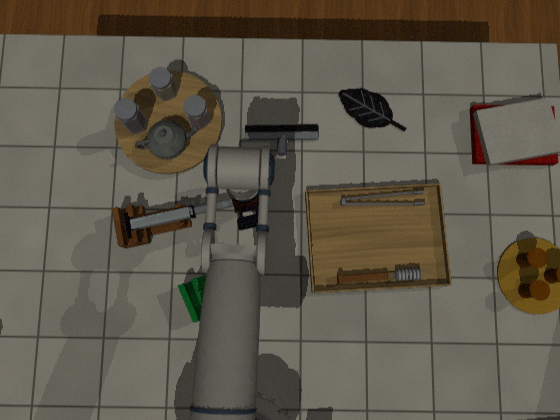

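```bash
python3 -m creep '0 0 0 0 0 0 0; 0 0 0 0 0 0 0; 0 0 0 0 0 0 0;0 0 0 0 0 0 0;0 0 0 0 0 0 0' 40;  python3 -c "
from h import *
P,Q,s=pose(); print(np.hypot(*(P-[577.37,124.5,0])[:2]),P[2],Q.inv().apply(s['ft_force']),s['gripper_width'])
c=bot.calibration('wrist'); im=bot.read_camera('wrist'); a=im[195:225,230:330].astype(int); b=cv2.imread('pics/w13.png')[195:225,230:330,::-1].astype(int); print('head image change',abs(a-b).mean())"
```

```text
t: 17.1
position: [601.6, 21.6, 111.8]
orientation: [-0.001, 0.62, 0.784, 0.0]
ft_force: [-1.1, 6.5, -2.7]
gripper_width: 29.9
105.65911465188539 111.83516617864117 [6.56140705 0.47017574 2.69415991] 29.896054066320648
head image change 3.623666666666667
```

```bash
python3 -c "
from bench import bot
print(bot.job_done()); print(bot.observe()['t'])"
```

```text
the job is handed in; nothing more can be done
None
the job is handed in; nothing more can be done
```

I handed the job in at about 17 s with the pole seated in the wooden bracket. Its head is drawn out to the second stop and still held in the gripper.

**What I did:**
- I gripped the pole at its middle, lifted it out of the tray and lowered it into the bracket, foot in the channel, until it touched the floor.
- I let go, gripped the head across its button and pulled straight out to the hard stop.

**Last checks:**
- **Button:** the fingers closed to about 29.9 mm, so the button is flush.
- **Extension:** the tool travelled 105.6 mm. I take about 5 mm of that as the foot sliding forward against the cheeks, which leaves about 100 mm of extension. I did not read the head joint directly. Pull force rose to 8.4 N with no further movement, then settled at about 6.6 N, well above the 2–3 N of sliding friction.
- **Foot:** the scene picture shows it level in the channel against the cheeks, about 5 mm forward of the seat centre.
- **Tray and bystanders:** the last top picture shows the tongs and jar brush still in the tray. The teapot and squeegee look unmoved there, though I did not measure them.

**Disagreements:**
- The top and wrist cameras differed by up to about 8 mm on the bracket, so I relied on the wrist camera. It also showed its own offset of about 1.5 mm across the jaws.
- Early in the pull the tool was pressing down on the head with about 5 N. I raised it 1 mm, and it ended carrying about 2.7 N upward.

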